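# Home the saddle and snap the over-centre clamp under the gauge head

## Task

On the gauging fixture, slide the saddle along its rail until its nose is home against the end stop. Then push the upright paddle of the over-centre clamp towards the rail, past its centre, so that it snaps over and its foot clamps the work block on the saddle. Do not touch the gauge head or its bracket, which hang over the clamp, do not lift the saddle off its rail, and leave the loose bottle, ring and screwdriver where they are.

Things in the scene. Friction and masses are not known exactly. Their poses are not given: they have to be found in the camera images.
- fixture: Aluminium base plate 270 x 330 x 12 mm, fixed; origin on the table. Plate spans x -95 to 175, y -225 to 105 mm here. +y points mostly away from the robot, +x mostly to its right (yaw -1.5 to -1.0 rad). Steel rail 24 mm wide along y at x = 40, y -210 to 90, top at z = 34 mm. The saddle's origin on the rail is at x = 40, z = 16; home, at y = 25 mm. The clamp swings in the plane y = 25 mm
- stop_face (a point): Centre of the face of the end stop (dark steel block, 60 mm wide, top 60 mm above the table, facing fixture -y) that the saddle's nose must rest against; at (40, 60, 42) mm in the fixture's frame, which its axes share
- saddle: Loose steel saddle, about 0.5 kg, astride the rail with 2 mm play each side; 56 wide (x) x 155 long (y), plate top at z = 32 mm. Origin at its underside below the work block's centre, y towards the stop. Work block: dark steel, 40 x 60 mm, top at z = 48. Nose at y = 35, tail at y = -120 mm. At the start the nose is 50 to 100 mm short of the stop
- tab (a point): Centre of the upright tab near the saddle's tail: 30 wide (x) x 12 thick (y) mm, standing from 32 to 63 mm above the saddle's underside (47 mm at this point; about 63 mm above the table); free above. Push its tail-side face towards fixture +y (a few N), or pinch it
- nose (a point): Centre of the saddle's nose face, 35 mm ahead of the saddle's origin in y, 26 mm above its underside
- rocker (a joint): Clamp rocker's angle about fixture +y. 0 = open (start): paddle leaning 0.5 rad from vertical to fixture -x, foot arm up. 0.5 = dead centre, paddle upright; a spring drives it away from 0.5 either way: at 0 it resists with about 5 N at the paddle, at 0.5 none, beyond it snaps on by itself, to rest near 1.0 with the foot on the work block (1.12 if nothing is under it)
- pivot (a point): Axis of the rocker, between two steel cheeks, 85 mm above the table, at (-30, 25, 85) mm in the fixture's frame
- paddle (a point): Middle of the black paddle on top of the rocker, 65 mm from the pivot: 36 mm wide (y), 12 mm thick, 50 mm long (40 to 90 mm from the pivot). Moves with the rocker. Its axes are the fixture's when the rocker is at 0
- gauge: Gauge head fixed to the fixture, same origin and axes: column x 125 to 165, y 30 to 80 mm; overhanging bracket x -50 to 165, y -25 to 85, z 195 to 250 mm, black gauge on top to z = 320 mm, thin probe below it. Not to be touched. An upright gripper meets the bracket before the paddle is at dead centre: lean the tool back to fixture -x by 30 to 45 degrees
- bracket_edge (a point): Middle of the lower front edge of the bracket, at (-50, 30, 195) mm in the fixture's frame
- bottle: Loose green bottle with a black cap, 44 mm across and 110 mm tall, standing; origin at its foot. Leave alone
- ring_gauge: Loose steel ring, 64 mm across, 18 mm high, lying flat; origin at its underside. Leave alone
- screwdriver: Loose screwdriver lying on the table. Leave alone

How it is judged:
By the outcome, as a careful person would: the job done as asked, in the order asked, and still so for the second after the job is handed in, with the robot touching nothing.
It also fails if it takes over 51 s, if anything falls off the work surface, if the arm or the gripper's body presses on something with over 40 N, if the wrist force passes 120 N, or if a joint passes its speed limit or range.

## Robot

A 6-joint arm with a two-finger parallel gripper is mounted at the origin on the work surface. World frame = base frame: x ahead of the robot, y to its left, z up, the work surface at z = 0. Lengths are in m, angles in degrees, forces in N, time in s.
With the tool pointing down it reaches from about 0.25 to 0.725 m from the base axis. Payload 9.7 kg.
Tool frame: the origin (TCP) lies midway between the tips of the shut fingers; the grasp point (between the pads) lies 19 mm behind it; x points along the fingers, y is the direction in which the jaws open and shut, and the axes are right-handed (so a half turn about x gives the same grasp; the last joint's range is limited). The gripper opens to 85 mm and grips with 20 to 120 N. Pads are 22 mm wide; open, the fingers measure 114 mm over their backs; the gripper's body (76 mm by 85 mm) begins 54 mm behind the grasp point. The pads swing forward as they close: fully open they stand 13 mm farther back than shut.
Start: joints at [-70.359, 4.979, 10.078, 95.1, 0, 90], TCP at [0.185, -0.518, 0.231] pointing down, gripper open.
Joint ranges: [-179.16, 179.16], [-48.56, 103.87], [-65.8, 70.77], [-126.05, 130.52], [-82.76, 87.17], [-180, 180]. Speed limits (degrees/s): [127.2, 127.2, 147.25, 180, 180, 180].

## Interface

Orientations are given as [roll, pitch, yaw] about the fixed x, y, z axes, in that order (R = Rz(yaw) Ry(pitch) Rx(roll)).
In Python, from workcell import bot, cams gives the robot as it stands.
- The arm moves only by the tool apply_moves, never from a script. Its argument "commands" is a list of rows, each a list of 5 numbers: the shift along the tool's x, y, z in m, then the turn about the tool's x in rad, then the opening, from -1 (shut) to 1 (fully open). In form: [[tx, ty, tz, roll, hand], ...]. A call has 1 to 12 rows; each row is the pose to reach, as a shift and turn from the pose measured when the call began, along the tool's axes at that moment; what a row does not reach only later rows make up. A row lasts 1/10 s, in which the tool goes at most 50 mm and 8.59 degrees, less where a joint would pass 70% of its speed; a pose out of reach is approached as far as the arm can. A call with a gripper value outside its range is refused whole. The fingers move at their own pace and stop on an object; "newtons" is the grip in N (left out, the last holds). Time passes only in rows, so rows that repeat a pose let the fingers close. It gives the time, the measured TCP pose, the force and the opening at its end, in the units of the state.
- bot.get_obs(): the state, without advancing time (a new reading comes with each control period).
- cams.camera(name): name is "scene" or "side" or "wrist"; returns a dict with "frame" (384x512x3 uint8, blue, green, red), "depth" (384x512 float32, m along the optical axis (not along the pixel's ray), 0 where there is no reading), "camera_matrix" (3x3 intrinsics, pixels), "R" (3x3) and "t" (3): a world point X has camera coordinates R X + t; the wrist camera has in their place "mount" (4x4, takes a point from camera to tool coordinates, whose origin is the TCP and whose axes are the tool frame's). Camera axes: x right, y down, z forward; pixel columns grow to the right and rows downward; lengths in m; the calibration is good to about 2 mm. A picture is of the moment at which its call begins: read the wrist's pose just before it.
- bot.job_done(): hands the job in, once; it reports no verdict.
Trained networks look in the newest picture that a camera, given by its name, has taken for a name from the list of things; names that differ only in an ending like _2 or _b are one class to them, and where a whole thing is asked for, a point or a joint stands for the part that bears it (a point fixed in the world has none). Each returns a list of dicts, best first, with "confidence" (0 to 1); they miss things now and then, are a little off and sometimes report something else, mostly with a low value. They report only what shows in the picture. A call takes as long as a camera call.
- cams.spot_in(name, camera): "rect" ([left, top, right, bottom] in pixels, round what is visible of it).
The state is a dict: "time": time; "q": joint angles; "qd": joint speeds; "joint_efforts": joint torques, N m; "ee_pos": TCP position; "tcp_rot": TCP orientation; "wrist_force": force on the tool from outside, world axes, zero at the start; "torque": the same for the moment, N m; "opening": finger opening in m.
Only numpy, scipy, OpenCV 4.12 (cv2) and the standard library are available. Lean on these libraries where they do the work, as an engineer would, in place of code of your own. Each camera call takes 0.05 s, during which the arm holds its last target. There are 200 camera calls.

## Working session

There is one attempt and no reset: what is moved stays moved. The work goes in short steps, Python scripts to look and compute and a tool call to move; the robot and the scene stay as the last step left them, time stands still between calls to the robot, and variables do not carry over. Pictures are saved under pics/ and viewed, about 8 in all and at most 12, crops included, and the job is handed in when it is done.

Besides the shell and the picture viewer there is one more tool, called after ">>>" as a command line: name --pt "numbers of a row" for each row, then --argument value for the rest. apply_moves: Moves the arm, as the interface text tells. Its arguments: {"type":"object","properties":{"commands":{"type":"array"},"newtons":{"type":"number"}},"required":["commands"]}

```bash
mkdir -p pics; ls; python3 - <<'E'
from workcell import bot,cams
import cv2,numpy as np
o=bot.get_obs();print(o)
for n in("scene","side"):
    c=cams.camera(n);cv2.imwrite(f"pics/{n}0.png",c["frame"]);np.savez(f"pics/{n}0.npz",**{k:c[k] for k in("frame","depth","camera_matrix","R","t")})
    print(n,c["camera_matrix"].tolist(),c["R"].tolist(),c["t"].tolist())
    for t in("fixture","saddle","tab","paddle","gauge","bottle","ring_gauge","screwdriver","rocker"):
        print(t,[(np.round(d["rect"]).tolist(),round(d["confidence"],2)) for d in cams.spot_in(t,n)[:2]])
E
```

```text
pics
{'time': 0.0, 'q': array([-7.03590914e+01,  5.01257786e+00,  1.00341604e+01,  9.50991856e+01,
       -7.92476050e-04,  9.00000107e+01]), 'qd': array([ 0.01768939,  0.00641283, -0.01045257,  0.00428388, -0.10239683,
       -0.04277217]), 'joint_efforts': array([ 8.29573437e-04, -5.20387745e+01,  4.64798069e+01,  1.62384025e-02,
        3.29591740e-05,  1.49703226e-05]), 'ee_pos': array([ 0.18478838, -0.51778766,  0.23056626]), 'tcp_rot': array([-89.41491009,  89.92239292, 110.22598837]), 'wrist_force': array([-0.01728027,  1.41533187, -1.03377751]), 'torque': array([0.00573706, 0.00863868, 0.00345874]), 'opening': 0.08546404487838213}
scene [[364.011864539585, 0.0, 259.54686825793567], [0.0, 364.011864539585, 191.31364876861772], [0.0, 0.0, 1.0]] [[-0.3629282541499454, 0.9316010548197082, 0.020063823127188737], [0.6476430562489687, 0.2676694064574298, -0.7133803757738378], [-0.6699563821863087, -0.24591169859429968, -0.7004897447231464]] [0.21482976644149113, -0.2786018532164309, 1.4518707253814267]
fixture [([206.0, 149.0, 321.0, 272.0], 0.69)]
saddle []
tab [([208.0, 151.0, 323
[... 514 characters left out ...]
21, -0.042126589935433806, -0.010464306004307825], [-0.016379299128903863, 0.5891228805401566, -0.8078774351249786], [0.040197883523711495, -0.8069445966387533, -0.5892576245715739]] [0.5555214091372863, 0.12013343364924171, 1.2350273981929445]
fixture [([205.0, 143.0, 319.0, 262.0], 0.58)]
saddle [([251.0, 208.0, 299.0, 230.0], 0.73)]
tab [([247.0, 204.0, 298.0, 229.0], 0.65)]
paddle [([223.0, 199.0, 238.0, 229.0], 0.57)]
gauge [([222.0, 200.0, 240.0, 230.0], 0.2)]
bottle [([239.0, 297.0, 258.0, 337.0], 0.98)]
ring_gauge [([280.0, 315.0, 307.0, 338.0], 0.69), ([248.0, 157.0, 290.0, 167.0], 0.62)]
screwdriver [([250.0, 161.0, 290.0, 166.0], 0.66)]
rocker [([226.0, 198.0, 237.0, 230.0], 0.7)]
```

```bash
python3 - <<'E'
import cv2,numpy as np
a=cv2.imread("pics/scene0.png")[130:290,190:330];b=cv2.imread("pics/side0.png")[130:290,190:330]
f=lambda i:cv2.resize(i,(400,457),interpolation=cv2.INTER_CUBIC)
cv2.imwrite("pics/ab.png",np.hstack([f(a),f(b)]))
E
```

```text
(no output)
```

View pics/ab.png

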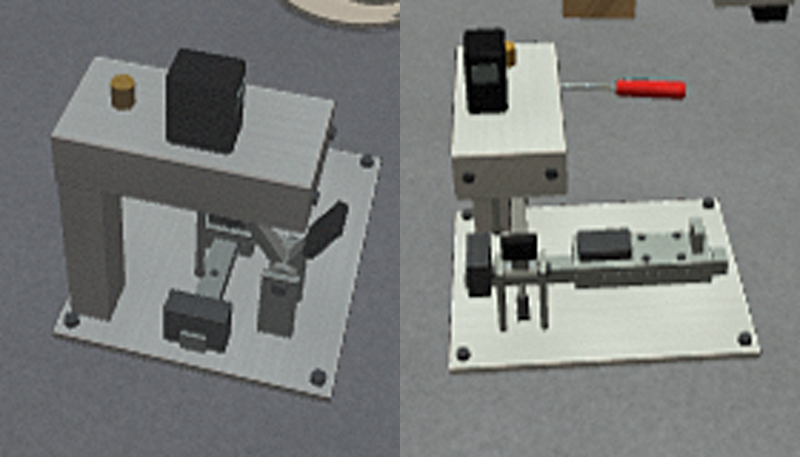

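```bash
cat > fx.py <<'E'
import numpy as np
from scipy.optimize import least_squares
C={n:np.load(f"pics/{n}0.npz") for n in("scene","side")}
def proj(n,X):
    c=C[n];p=(c["R"]@np.atleast_2d(X).T).T+c["t"];p=p@c["camera_matrix"].T;return p[:,:2]/p[:,2:]
def w(P,X):
    X=np.atleast_2d(X)/1000;s,c=np.sin(P[2]),np.cos(P[2])
    return np.c_[X[:,0]*c-X[:,1]*s+P[0],X[:,0]*s+X[:,1]*c+P[1],X[:,2]]
E
python3 - <<'E'
from fx import *
sc=[((380,157),(-95,-225,12)),((332,397),(-95,105,12)),((54,333),(175,105,12)),((97,58),(165,-25,250)),((333,100),(-50,-25,250)),((52,135),(165,85,250)),((311,185),(-50,85,250))]
si=[((50,368),(-95,105,12)),((359,352),(-95,-225,12)),((313,199),(175,-225,12)),((53,154),(-50,85,250)),((167,154),(-50,-25,250)),((55,194),(-50,85,195)),((167,193),(-50,-25,195)),((56,45),(165,85,250)),((156,42),(165,-25,250))]
px=lambda l:np.array([a for a,_ in l])/2.857+[190,130]
W=lambda l:np.array([b for _,b in l],float)
f=lambda P:np.r_[proj("scene",w(P,W(sc)))-px(sc),proj("side",w(P,W(si)))-px(si)].ravel()
r=least_squares(f,[.5,-.1,-1.2],loss="soft_l1");print(r.x,np.degrees(r.x[2]));print(np.round(f(r.x).reshape(-1,2),1).tolist())
P=r.x;np.save("P.npy",P)
# saddle: block top centre and tab along y
uv=np.array([205,243])/2.857+[190,130]
for s in range(-90,0,10):
    print(s,(proj("side",w(P,[[40,s,64],[40,s-99,79],[40,s-120,48]]))-[190,130])*2.857)
E
```

```text
[ 0.58946997  0.05973477 -1.45855395] -83.56898580404919
[[0.5, -0.6], [0.2, -0.7], [-0.5, -1.1], [-0.9, -2.1], [1.3, -1.3], [-0.8, -0.7], [0.8, 0.1], [-0.9, 0.1], [0.4, -0.7], [0.9, -0.7], [-1.2, 0.6], [-0.6, -1.4], [-0.3, 2.8], [-0.2, 1.1], [-0.5, 0.2], [-0.9, -0.3]]
-90 [[220.72580016 238.2957908 ]
 [308.7023742  223.30299334]
 [325.25967495 243.65850527]]
-80 [[211.88279249 238.76185963]
 [299.86796928 223.76427489]
 [316.57151356 244.12089102]]
-70 [[203.03240389 239.22831746]
 [291.02616707 224.22594268]
 [307.87619219 244.58365782]]
-60 [[194.17462511 239.69516479]
 [282.17695829 224.6879972 ]
 [299.17370199 245.04680615]]
-50 [[185.30944691 240.16240211]
 [273.32033361 225.15043894]
 [290.4640341  245.51033647]]
-40 [[176.43685999 240.6300299 ]
 [264.45628373 225.61326838]
 [281.74717963 245.97424927]]
-30 [[167.55685507 241.09804866]
 [255.58479928 226.076486  ]
 [273.02312968 246.43854501]]
-20 [[158.66942285 241.56645887]
 [246.70587092 226.54009231]
 [264.29187533 246.90322417]]
-10 [[149.774554   242.03526103]
 [237.81948927 227.00408778]
 [255.55340767 247.36828723]]
```

```bash
python3 - <<'E'
import cv2,numpy as np
from scipy.spatial.transform import Rotation as Ro
from fx import *
from workcell import bot
o=bot.get_obs();R=Ro.from_euler("xyz",o["tcp_rot"],degrees=True).as_matrix();print(np.round(R,3))
a=cv2.imread("pics/scene0.png");b=cv2.imread("pics/side0.png")
cv2.imwrite("pics/full.png",cv2.resize(np.hstack([a,b]),(800,300),interpolation=cv2.INTER_AREA))
P=np.load("P.npy")
print(w(P,[[40,-177,63],[40,-79,63],[-30,25,85],[-50,30,195]]))
E
```

```text
[[ 0.     0.336 -0.942]
 [ 0.    -0.942 -0.336]
 [-1.    -0.    -0.   ]]
[[4.18064029e-01 1.61258036e-04 6.30000000e-02]
 [5.15447358e-01 1.11379286e-02 6.30000000e-02]
 [6.10952452e-01 9.23461607e-02 8.50000000e-02]
 [6.13680853e-01 1.12780344e-01 1.95000000e-01]]
```

View pics/full.png

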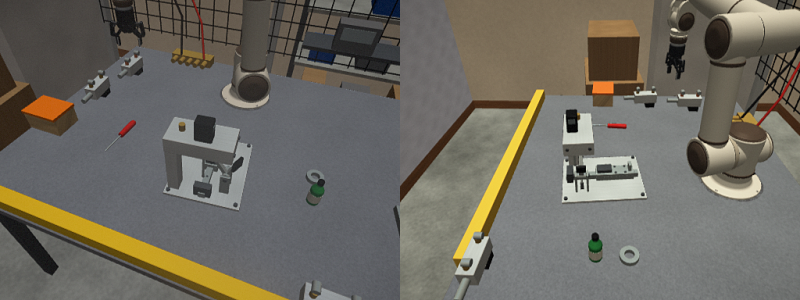

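```bash
python3 - <<'E'
from fx import *
for n in("scene","side"):
    c=C[n];d=c["depth"];v,u=np.nonzero(d>0);z=d[v,u]
    X=(np.linalg.inv(c["camera_matrix"])@np.c_[u*z,v*z,z].T - c["t"].reshape(3,1));X=(c["R"].T@X).T
    print(n)
    for x0 in np.arange(-.3,.9,.1):
        print(round(x0,1),[round(float(np.max(X[m,2],initial=-9)),2) for y0 in np.arange(-1.2,-.2,.1) for m in [(X[:,0]>=x0)&(X[:,0]<x0+.1)&(X[:,1]>=y0)&(X[:,1]<y0+.1)]])
E
```

```text
scene
-0.3 [-9.0, -9.0, -9.0, -0.0, 0.01, 0.0, 0.0, 0.23, 0.21, 0.05]
-0.2 [-9.0, -9.0, -9.0, -0.0, 0.01, 0.0, 0.03, 0.08, 0.08, 0.06]
-0.1 [-9.0, -9.0, -9.0, -9.0, 0.0, 0.12, 0.12, 0.0, 0.0, 0.0]
0.0 [-9.0, -9.0, -9.0, -0.01, 0.0, 0.12, 0.12, 0.0, 0.0, 0.0]
0.1 [-9.0, -9.0, -9.0, -9.0, 0.0, 0.12, 0.35, 0.44, 0.0, 0.01]
0.2 [-0.09, -9.0, -9.0, -9.0, 0.0, 0.12, 0.44, 0.45, 0.0, 0.0]
0.3 [-0.08, -9.0, -9.0, -0.0, 0.0, 0.12, 0.0, 0.0, 0.0, 0.0]
0.4 [-0.08, -9.0, -9.0, 0.09, 0.09, 0.09, 0.0, 0.03, 0.03, 0.0]
0.5 [-0.14, -9.0, -9.0, 0.09, 0.09, 0.09, 0.0, 0.03, 0.03, 0.0]
0.6 [-9.0, -9.0, -9.0, 0.09, 0.1, 0.09, 0.0, 0.02, 0.0, 0.0]
0.7 [-9.0, -0.75, -0.74, -0.0, 0.0, 0.01, 0.0, 0.0, 0.0, 0.0]
0.8 [-0.74, -0.74, -0.74, -0.74, 0.0, 0.0, 0.0, 0.0, 0.0, 0.0]
side
-0.3 [-9.0, -9.0, -9.0, -9.0, 0.01, 0.01, 0.05, 0.23, 0.21, 0.01]
-0.2 [-9.0, -9.0, -9.0, -9.0, -9.0, -9.0, 0.05, 0.08, 0.05, -9.0]
-0.1 [-9.0, -9.0, -9.0, -9.0, 0.01, 0.13, 0.12, 0.01, -9.0, -9.0]
0.0 [-9.0, -9.0, -9.0, -9.0, 0.01, 0.13, 0.13, 0.01, 0.01, 0.0]
0.1 [-9.0, -9.0, -9.0, -9.0, 0.01, 0.12, 0.46, 0.62, 0.63, 0.65]
0.2 [-0.08, -9.0, -9.0, -9.0, 0.01, 0.13, 0.6, 0.61, 0.01, 0.01]
0.3 [-0.08, -9.0, -9.0, -9.0, 0.01, 0.13, 0.01, 0.01, 0.01, 0.01]
0.4 [-0.08, -9.0, -9.0, -9.0, 0.1, 0.1, 0.01, 0.03, 0.03, 0.01]
0.5 [-9.0, -9.0, -9.0, 0.09, 0.1, 0.1, 0.01, 0.03, 0.03, 0.01]
0.6 [-0.08, -9.0, -9.0, 0.09, 0.1, 0.1, 0.01, 0.01, -9.0, -9.0]
0.7 [-9.0, -9.0, -9.0, -0.0, 0.01, 0.01, 0.01, 0.01, 0.01, 0.01]
0.8 [-9.0, -9.0, -9.0, -0.0, 0.01, 0.01, 0.01, 0.01, 0.01, 0.01]
```

>>> apply_moves --pt "0.03 -0.419 -0.353 0.231 -1" --pt "0.03 -0.419 -0.353 0.231 -1" --pt "0.03 -0.419 -0.353 0.231 -1" --pt "0.03 -0.419 -0.353 0.231 -1" --pt "0.03 -0.419 -0.353 0.231 -1" --pt "0.03 -0.419 -0.353 0.231 -1" --pt "0.03 -0.419 -0.353 0.231 -1" --pt "0.03 -0.419 -0.353 0.231 -1" --pt "0.03 -0.419 -0.353 0.231 -1" --pt "0.03 -0.419 -0.353 0.231 -1" --pt "0.03 -0.419 -0.353 0.231 -1" --pt "0.03 -0.419 -0.353 0.231 -1"

```text
time: 2.2
ee_pos: [0.3774, 0.0002, 0.2008]
tcp_rot: [-92.6, 89.9, 94.3]
wrist_force: [-0.7, -0.1, -0.6]
opening: -0.0
```

```bash
python3 - <<'E'
import cv2,numpy as np
from workcell import bot,cams
from scipy.spatial.transform import Rotation as Ro
from fx import *
P=np.load("P.npy")
o=bot.get_obs();c=cams.camera("wrist");print(o["ee_pos"],o["tcp_rot"])
cv2.imwrite("pics/w1.png",c["frame"])
for t in("tab","saddle","paddle"):print(t,[(np.round(d["rect"]).tolist(),round(d["confidence"],2)) for d in cams.spot_in(t,"wrist")[:3]])
T=np.eye(4);T[:3,:3]=Ro.from_euler("xyz",o["tcp_rot"],degrees=True).as_matrix();T[:3,3]=o["ee_pos"];M=T@c["mount"]
d=c["depth"];v,u=np.nonzero(d>0);z=d[v,u]
X=np.linalg.inv(c["camera_matrix"])@np.c_[u*z,v*z,z].T;X=(M[:3,:3]@X).T+M[:3,3]
s,k=np.sin(P[2]),np.cos(P[2]);q=X[:,:2]-P[:2];F=np.c_[q@[k,s],q@[-s,k],X[:,2]]*1000
m=(F[:,2]>72)&(F[:,2]<86)&(abs(F[:,0]-40)<25)&(F[:,1]<-120)&(F[:,1]>-230);print("tab top",m.sum(),np.percentile(F[m],[2,50,98],axis=0) if m.any() else 0)
m=(F[:,2]>58)&(F[:,2]<70)&(abs(F[:,0]-40)<32)&(F[:,1]<0)&(F[:,1]>-130);print("block",m.sum(),np.percentile(F[m],[2,50,98],axis=0) if m.any() else 0)
E
```

```text
[3.77362245e-01 2.40863381e-04 2.00802557e-01] [-92.57505337  89.93727904  94.29819198]
tab [([236.0, 1.0, 293.0, 149.0], 0.81)]
saddle [([235.0, 0.0, 294.0, 152.0], 0.94)]
paddle [([235.0, 0.0, 292.0, 155.0], 0.17)]
tab top 387 [[  25.36588573 -178.98853367   74.24851181]
 [  40.13799254 -172.90020144   78.39834788]
 [  54.05457878 -167.46252344   80.06210101]]
block 2581 [[ 21.38446302 -97.81514866  61.62415492]
 [ 40.48157051 -73.58458593  63.56727931]
 [ 59.52384356 -51.44163426  65.21041167]]
```

View pics/w1.png

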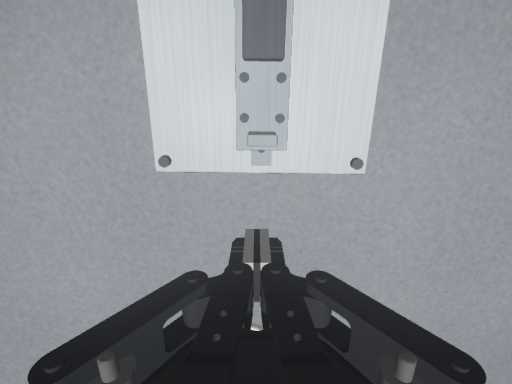

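>>> apply_moves --pt "0.05 0.0045 0 0 -1" --pt "0.1 0.0045 0 0 -1" --pt "0.14 0.0045 0 0 -1" --pt "0.14 0.0045 0 0 -1" --pt "0.14 0.0045 -0.01 0 -1" --pt "0.14 0.0045 -0.018 0 -1" --pt "0.14 0.0045 -0.025 0 -1" --pt "0.14 0.0045 -0.03 0 -1" --pt "0.14 0.0045 -0.035 0 -1" --pt "0.14 0.0045 -0.04 0 -1" --pt "0.14 0.0045 -0.045 0 -1"

```text
time: 3.5
ee_pos: [0.4218, -0.0047, 0.0615]
tcp_rot: [33.3, 90.0, -140.3]
wrist_force: [-2.9, -0.1, 1.5]
opening: -0.0001
```

>>> apply_moves --pt "0 0 -0.006 0 -1" --pt "0 0 -0.012 0 -1" --pt "0 0 -0.018 0 -1" --pt "0 0 -0.024 0 -1" --pt "0 0 -0.03 0 -1" --pt "0 0 -0.036 0 -1" --pt "0 0 -0.042 0 -1" --pt "0 0 -0.048 0 -1" --pt "0 0 -0.054 0 -1" --pt "0 0 -0.06 0 -1" --pt "0 0 -0.066 0 -1" --pt "0 0 -0.068 0 -1"

```text
time: 4.7
ee_pos: [0.49, 0.003, 0.0614]
tcp_rot: [35.7, 90.0, -137.9]
wrist_force: [-4.1, -1.3, 2.6]
opening: -0.0
```

```bash
cat >> fx.py <<'E'
def tof(P,X):
    s,k=np.sin(P[2]),np.cos(P[2]);q=np.atleast_2d(X)[:,:2]-P[:2];return np.c_[q@[k,s],q@[-s,k],np.atleast_2d(X)[:,2]]*1000
E
python3 - <<'E'
from workcell import bot
from fx import *
o=bot.get_obs();print(tof(np.load("P.npy"),o["ee_pos"]),o["wrist_force"],o["time"])
E
```

```text
[[  45.27139352 -105.21289851   61.36241911]] [-4.14550112 -1.3276835   2.63406746] 4.7
```

>>> apply_moves --pt "0 0 -0.003 0 -1" --pt "0 0 -0.006 0 -1" --pt "0 0 -0.009 0 -1" --pt "0 0 -0.01 0 -1"

```text
time: 5.1
ee_pos: [0.499, 0.0041, 0.0612]
tcp_rot: [0.8, 89.8, -172.9]
wrist_force: [-12.3, -1.7, 6.9]
opening: -0.0001
```

>>> apply_moves --pt "0 0 -0.002 0 -1" --pt "0 0 -0.003 0 -1" --pt "0 0 -0.003 0 -1"

```text
time: 5.4
ee_pos: [0.499, 0.0041, 0.0611]
tcp_rot: [0.6, 89.5, -173.0]
wrist_force: [-20.9, -2.3, 13.4]
opening: 0.0001
```

>>> apply_moves --pt "0 0 0.01 0 -1" --pt "0 0 0.04 0 -1" --pt "0 0 0.08 0 -1" --pt "0 0 0.1 0 -1" --pt "-0.05 0 0.1 0 -1" --pt "-0.1 0 0.1 0 -1" --pt "-0.14 0 0.1 0 -1" --pt "-0.14 0 0.1 0 -1"

```text
time: 6.2
ee_pos: [0.403, -0.0069, 0.2076]
tcp_rot: [104.3, 89.9, -69.3]
wrist_force: [0.4, -0.6, 0.3]
opening: -0.0
```

```bash
cat > look.py <<'E'
import cv2,numpy as np
from workcell import bot,cams
from scipy.spatial.transform import Rotation as Ro
from fx import *
P=np.load("P.npy")
def wrist(name):
    o=bot.get_obs();c=cams.camera("wrist");cv2.imwrite(f"pics/{name}.png",c["frame"])
    T=np.eye(4);T[:3,:3]=Ro.from_euler("xyz",o["tcp_rot"],degrees=True).as_matrix();T[:3,3]=o["ee_pos"];M=T@c["mount"]
    d=c["depth"];v,u=np.nonzero(d>0);z=d[v,u]
    X=np.linalg.inv(c["camera_matrix"])@np.c_[u*z,v*z,z].T;X=(M[:3,:3]@X).T+M[:3,3]
    return o,c,T,M,tof(P,X)
E
python3 - <<'E'
from look import *
o,c,T,M,F=wrist("w2")
print(o["time"],tof(P,o["ee_pos"]),np.round(T[:3,:3],3).tolist())
m=(F[:,2]>72)&(F[:,2]<86)&(abs(F[:,0]-40)<25)&(F[:,1]<-50)&(F[:,1]>-230);print("tab top",m.sum(),np.percentile(F[m],[2,50,98],axis=0) if m.any() else 0)
m=(F[:,2]>58)&(F[:,2]<70)&(abs(F[:,0]-40)<32)&(F[:,1]<110)&(F[:,1]>-60);print("block",m.sum(),np.percentile(F[m],[2,50,98],axis=0) if m.any() else 0)
E
```

```text
6.2 [[  45.34328062 -192.75814228  207.56496938]] [[0.0, 0.111, -0.994], [-0.001, -0.994, -0.111], [-1.0, 0.001, -0.0]]
tab top 445 [[ 25.54575751 -85.1484336   76.86775942]
 [ 39.42602195 -79.4629952   78.47745007]
 [ 54.21388657 -74.1718117   80.12136012]]
block 0 0
```

View pics/w2.png

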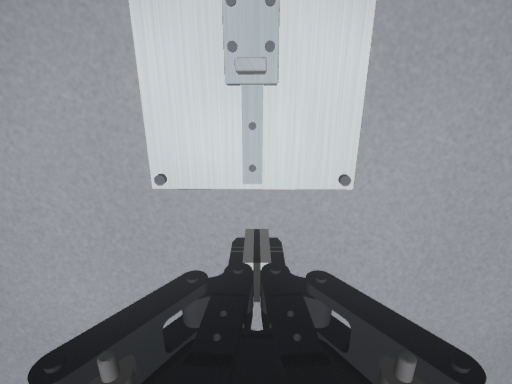

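>>> apply_moves --pt "-0.09 0.5 0.4 0 -1" --pt "-0.09 0.5 0.4 0 -1" --pt "-0.09 0.5 0.4 0 -1" --pt "-0.09 0.5 0.4 0 -1" --pt "-0.09 0.5 0.4 0 -1" --pt "-0.09 0.5 0.4 0 -1" --pt "-0.09 0.5 0.4 0 -1" --pt "-0.09 0.5 0.4 0 -1" --pt "-0.09 0.5 0.4 0 -1" --pt "-0.09 0.5 0.4 0 -1" --pt "-0.09 0.5 0.4 0 -1" --pt "-0.09 0.5 0.4 0 -1"

```text
time: 7.45
ee_pos: [0.0833, -0.5111, 0.2886]
tcp_rot: [5.1, 89.8, -168.6]
wrist_force: [1.2, -0.5, 0.9]
opening: -0.0001
```

>>> apply_moves --pt "0 0.05 0 0 -1" --pt "0 0.1 0 0 -1" --pt "0 0.15 0 0 -1" --pt "0 0.2 0 0 -1" --pt "0 0.24 0 0 -1" --pt "0 0.24 0 0 -1"

```text
time: 8.05
ee_pos: [0.1092, -0.7455, 0.2825]
tcp_rot: [65.4, 89.6, -108.2]
wrist_force: [8.2, -58.4, 76.6]
opening: -0.0001
```

```bash
cat > st.py <<'E'
from look import *
o=bot.get_obs();R=Ro.from_euler("xyz",o["tcp_rot"],degrees=True).as_matrix();f=tof(P,o["ee_pos"]);s,k=np.sin(P[2]),np.cos(P[2])
print(o["time"],"ee",o["ee_pos"],"fix",f.round(1),"q",o["q"].round(1),"F",o["wrist_force"].round(1),"\ntool axes (cols) in fixture:\n",(np.array([[k,s,0],[-s,k,0],[0,0,1]])@R).round(3))
E
python3 st.py
```

```text
8.05 ee [ 0.10918444 -0.74549246  0.2825205 ] fix [[ 746.4 -567.5  282.5]] q [-81.6  45.3  70.8 115.2  -0.2  92. ] F [  8.2 -58.4  76.6] 
tool axes (cols) in fixture:
 [[ 0.006  1.    -0.002]
 [-0.003 -0.002 -1.   ]
 [-1.     0.006  0.003]]
```

>>> apply_moves --pt "0 -0.01 0 0 -1"

```text
time: 8.15
ee_pos: [0.1083, -0.7385, 0.2624]
tcp_rot: [-80.3, 88.8, 106.0]
wrist_force: [0.4, -3.2, -3.3]
opening: -0.0002
```

```bash
python3 st.py; python3 -c "
from workcell import bot
print(bot.get_obs())"
```

```text
8.15 ee [ 0.10831306 -0.73845392  0.26236221] fix [[ 739.3 -567.5  262.4]] q [-81.6  42.9  64.3 112.7  -0.2  92.1] F [ 0.4 -3.2 -3.3] 
tool axes (cols) in fixture:
 [[-0.021  1.    -0.002]
 [-0.003 -0.002 -1.   ]
 [-1.    -0.021  0.004]]
{'time': 8.15, 'q': array([-81.59487083,  42.85584307,  64.34098164, 112.67396755,
        -0.15907888,  92.07293506]), 'qd': array([  0.34122468, -46.75073602, -67.10089145, -27.48772107,
         0.09911721,   0.33060036]), 'joint_efforts': array([-2.01496244e-01, -1.03416789e+02,  6.59047508e+01,  4.82596099e+00,
       -2.48821022e-02, -3.32773116e-02]), 'ee_pos': array([ 0.10831306, -0.73845392,  0.26236221]), 'tcp_rot': array([-80.30660047,  88.80057647, 106.02724406]), 'wrist_force': array([ 0.38255942, -3.19450048, -3.31314837]), 'torque': array([-0.26980647, -0.04645074,  0.02711432]), 'opening': -0.00017222988180615412}
```

>>> apply_moves --pt "0 0 0 0 -1" --pt "0 0 0 0 -1" --pt "0 0 0 0 -1"

```text
time: 8.45
ee_pos: [0.1084, -0.7386, 0.2646]
tcp_rot: [-78.9, 89.0, 107.4]
wrist_force: [-0.2, 0.3, 1.3]
opening: -0.0003
```

```bash
python3 st.py
```

```text
8.45 ee [ 0.10838954 -0.73856876  0.26456433] fix [[ 739.4 -567.5  264.6]] q [-81.6  42.8  64.5 112.7  -0.2  92.1] F [-0.2  0.3  1.3] 
tool axes (cols) in fixture:
 [[-0.017  1.    -0.002]
 [-0.003 -0.002 -1.   ]
 [-1.    -0.017  0.003]]
```

>>> apply_moves --pt "0 0.005 0 0 -1" --pt "0 0.01 0 0 -1" --pt "0 0.015 0 0 -1" --pt "0 0.02 0 0 -1" --pt "0 0.025 0 0 -1" --pt "0 0.03 0 0 -1" --pt "0 0.035 0 0 -1" --pt "0 0.04 0 0 -1"

```text
time: 9.25
ee_pos: [0.1106, -0.7639, 0.2541]
tcp_rot: [34.7, 89.8, -139.0]
wrist_force: [-0.5, -0.4, -0.2]
opening: -0.0004
```

```bash
python3 st.py
```

```text
9.25 ee [ 0.1106499  -0.76390206  0.25405364] fix [[ 764.8 -568.1  254.1]] q [-81.7  47.4  70.8 113.3  -0.2  92. ] F [-0.5 -0.4 -0.2] 
tool axes (cols) in fixture:
 [[ 0.002  1.    -0.002]
 [-0.003 -0.002 -1.   ]
 [-1.     0.002  0.003]]
```

>>> apply_moves --pt "0 0.04 0 0 -1" --pt "0 0.08 0 0 -1" --pt "0 0.12 0 0 -1" --pt "0 0.12 0 0 -1"

```text
time: 9.65
ee_pos: [0.1139, -0.8115, 0.2127]
tcp_rot: [88.5, 87.1, -85.2]
wrist_force: [0.2, 0.5, -1.0]
opening: -0.0002
```

```bash
sed -i 's/q"\].round(1)/q"].round(2)/' st.py; python3 st.py
```

```text
9.65 ee [ 0.11385235 -0.81149516  0.21271167] fix [[ 812.5 -570.2  212.7]] q [-81.96  50.42  70.71 107.41  -0.16  91.7 ] F [ 0.2  0.5 -1. ] 
tool axes (cols) in fixture:
 [[ 0.05   0.999 -0.002]
 [-0.001 -0.002 -1.   ]
 [-0.999  0.05   0.001]]
```

>>> apply_moves --pt "-0.03 0.05 0 0 -1" --pt "-0.04 0.1 0 0 -1" --pt "-0.05 0.15 0 0 -1" --pt "-0.05 0.2 0 0 -1" --pt "-0.05 0.2 0 0 -1"

```text
time: 10.15
ee_pos: [0.1146, -0.8446, 0.1961]
tcp_rot: [90.0, 84.1, -83.7]
wrist_force: [0.8, 0.5, -0.2]
opening: -0.0001
```

>>> apply_moves --pt "-0.03 0.05 0 0 -1" --pt "-0.04 0.1 0 0 -1" --pt "-0.05 0.15 0 0 -1" --pt "-0.05 0.2 0 0 -1" --pt "-0.05 0.2 0 0 -1"

```text
time: 10.65
ee_pos: [0.1152, -0.8734, 0.1885]
tcp_rot: [90.4, 81.1, -83.3]
wrist_force: [-0.0, 0.5, -0.9]
opening: 0.0004
```

```bash
python3 st.py
```

```text
10.65 ee [ 0.1151643  -0.87342424  0.18851978] fix [[ 874.2 -575.8  188.5]] q [-82.45  52.46  70.7   99.34  -0.13  91.2 ] F [-0.   0.5 -0.9] 
tool axes (cols) in fixture:
 [[ 0.155  0.988 -0.001]
 [ 0.001 -0.002 -1.   ]
 [-0.988  0.155 -0.001]]
```

>>> apply_moves --pt "-0.08 0.15 0 0 -1" --pt "-0.15 0.3 0 0 -1" --pt "-0.15 0.3 0 0 -1"

```text
time: 10.95
ee_pos: [0.1146, -0.8862, 0.2129]
tcp_rot: [90.6, 77.9, -83.1]
wrist_force: [-0.2, -0.7, -0.0]
opening: 0.0
```

>>> apply_moves --pt "-0.08 0.15 0 0 -1" --pt "-0.15 0.3 0 0 -1" --pt "-0.15 0.3 0 0 -1"

```text
time: 11.25
ee_pos: [0.114, -0.8969, 0.24]
tcp_rot: [90.6, 74.6, -83.0]
wrist_force: [-0.1, 0.1, -0.4]
opening: -0.0001
```

>>> apply_moves --pt "-0.08 0.15 0 0 -1" --pt "-0.15 0.3 0 0 -1" --pt "-0.15 0.3 0 0 -1"

```text
time: 11.55
ee_pos: [0.1134, -0.9052, 0.2705]
tcp_rot: [90.7, 71.4, -83.0]
wrist_force: [-0.9, 0.7, -0.3]
opening: 0.0003
```

```bash
python3 st.py
```

```text
11.55 ee [ 0.11335093 -0.90522486  0.27045997] fix [[ 905.6 -581.2  270.5]] q [-8.285e+01  4.783e+01  7.075e+01  9.429e+01 -5.000e-02  9.080e+01] F [-0.9  0.7 -0.3] 
tool axes (cols) in fixture:
 [[ 0.319  0.948 -0.001]
 [ 0.003 -0.002 -1.   ]
 [-0.948  0.319 -0.004]]
```

>>> apply_moves --pt "-0.03 0.15 0 0 -1" --pt "-0.05 0.3 0 0 -1" --pt "-0.05 0.3 0 0 -1"

```text
time: 11.85
ee_pos: [0.1149, -0.9312, 0.2725]
tcp_rot: [90.7, 68.2, -83.0]
wrist_force: [0.7, -0.6, -0.1]
opening: -0.0001
```

>>> apply_moves --pt "-0.02 0.15 0 0 -1" --pt "-0.03 0.3 0 0 -1" --pt "-0.03 0.3 0 0 -1"

```text
time: 12.15
ee_pos: [0.1167, -0.9573, 0.2744]
tcp_rot: [90.7, 65.1, -83.0]
wrist_force: [-0.1, 0.2, -0.9]
opening: -0.0
```

>>> apply_moves --pt "0 0.15 0 0 -1" --pt "0 0.3 0 0 -1" --pt "0 0.3 0 0 -1"

```text
time: 12.45
ee_pos: [0.1189, -0.9862, 0.2721]
tcp_rot: [90.6, 62.0, -83.0]
wrist_force: [0.1, 1.2, -0.4]
opening: 0.0003
```

>>> apply_moves --pt "0 0.15 0 0 -1" --pt "0 0.3 0 0 -1" --pt "0 0.3 0 0 -1"

```text
time: 12.75
ee_pos: [0.1207, -1.0106, 0.2777]
tcp_rot: [90.6, 58.8, -83.0]
wrist_force: [0.6, -0.5, 0.0]
opening: -0.0
```

>>> apply_moves --pt "0 0.15 0 0 -1" --pt "0 0.3 0 0 -1" --pt "0 0.3 0 0 -1"

```text
time: 13.05
ee_pos: [0.1221, -1.031, 0.29]
tcp_rot: [90.6, 55.7, -83.1]
wrist_force: [0.3, -0.5, 0.3]
opening: -0.0002
```

>>> apply_moves --pt "0 0.15 0 0 -1" --pt "0 0.3 0 0 -1" --pt "0 0.3 0 0 -1"

```text
time: 13.35
ee_pos: [0.1232, -1.0477, 0.3084]
tcp_rot: [90.6, 52.5, -83.1]
wrist_force: [-0.2, 0.3, -0.3]
opening: 0.0001
```

```bash
python3 st.py
```

```text
13.35 ee [ 0.1231771  -1.04765697  0.30841174] fix [[1048.2 -587.4  308.4]] q [-83.34  49.89  70.72  73.3    0.15  90.39] F [-0.2  0.3 -0.3] 
tool axes (cols) in fixture:
 [[ 0.609  0.793  0.   ]
 [ 0.005 -0.004 -1.   ]
 [-0.793  0.609 -0.006]]
```

>>> apply_moves --pt "0 0.15 0 0 -1" --pt "0 0.3 0 0 -1" --pt "0 0.3 0 0 -1"

```text
time: 13.65
ee_pos: [0.1239, -1.0606, 0.3321]
tcp_rot: [90.6, 49.3, -83.1]
wrist_force: [1.0, 0.1, 0.3]
opening: 0.0004
```

>>> apply_moves --pt "0 0.15 0 0 -1" --pt "0 0.3 0 0 -1" --pt "0 0.3 0 0 -1"

```text
time: 13.95
ee_pos: [0.1242, -1.07, 0.3605]
tcp_rot: [90.6, 46.2, -83.1]
wrist_force: [0.1, -0.5, 0.3]
opening: 0.0
```

```bash
cat > go.py <<'E'
import sys
from look import *
o=bot.get_obs();R=Ro.from_euler("xyz",o["tcp_rot"],degrees=True).as_matrix()
for a in sys.argv[1:]:  # fixture mm targets
    t=w(P,[float(v) for v in a.split(",")])[0]
    print(a,"world",t.round(3),"tool shift",(R.T@(t-o["ee_pos"])).round(4))
E
python3 st.py; python3 go.py -- 430,-300,400 150,-250,400 -150,-180,400 -160,25,230 2>/dev/null || sed -i 's/argv\[1:\]/argv[2:]/' go.py; python3 go.py -- 430,-300,400 150,-250,400 -150,-180,400 -160,25,230
```

```text
13.95 ee [ 0.12424588 -1.07003249  0.36045814] fix [[1070.5 -588.8  360.5]] q [-83.43  48.35  70.72  68.54   0.21  90.33] F [ 0.1 -0.5  0.3] 
tool axes (cols) in fixture:
 [[ 0.693  0.721  0.001]
 [ 0.005 -0.004 -1.   ]
 [-0.721  0.693 -0.007]]
430,-300,400 world [ 0.34  -0.401  0.4  ] tool shift [-0.4706 -0.4358 -0.2896]
150,-250,400 world [ 0.358 -0.117  0.4  ] tool shift [-0.6643 -0.638  -0.3398]
-150,-180,400 world [0.394 0.189 0.4  ] tool shift [-0.8717 -0.8547 -0.41  ]
-160,25,230 world [0.596 0.222 0.23 ] tool shift [-0.7549 -0.9805 -0.6139]
```

>>> apply_moves --pt "-0.034 -0.031 -0.021 0 -1" --pt "-0.067 -0.062 -0.041 0 -1" --pt "-0.1 -0.093 -0.062 0 -1" --pt "-0.134 -0.125 -0.083 0 -1" --pt "-0.168 -0.156 -0.104 0 -1" --pt "-0.2 -0.187 -0.124 0 -1" --pt "-0.235 -0.218 -0.145 0 -1" --pt "-0.27 -0.25 -0.166 0 -1" --pt "-0.3 -0.28 -0.186 0 -1" --pt "-0.336 -0.311 -0.207 0 -1" --pt "-0.37 -0.34 -0.228 0 -1" --pt "-0.403 -0.373 -0.248 0 -1"

```text
time: 15.15
ee_pos: [0.2915, -0.5481, 0.3922]
tcp_rot: [90.6, 46.1, -83.1]
wrist_force: [0.5, -0.3, 0.9]
opening: 0.0003
```

```bash
python3 st.py; python3 go.py -- 300,-270,400 0,-250,400
```

```text
15.15 ee [ 0.29149061 -0.54813345  0.39222706] fix [[ 570.7 -364.2  392.2]] q [-52.73 -20.36  -7.    63.7  -20.52 113.5 ] F [ 0.5 -0.3  0.9] 
tool axes (cols) in fixture:
 [[ 0.693  0.721  0.   ]
 [ 0.005 -0.005 -1.   ]
 [-0.721  0.693 -0.007]]
300,-270,400 world [ 0.355 -0.269  0.4  ] tool shift [-0.1927 -0.1902 -0.0944]
0,-250,400 world [0.341 0.032 0.4  ] tool shift [-0.4004 -0.4066 -0.1145]
```

>>> apply_moves --pt "-0.035 -0.035 -0.01 -0.13 -1" --pt "-0.07 -0.07 -0.02 -0.26 -1" --pt "-0.1 -0.1 -0.03 -0.39 -1" --pt "-0.133 -0.135 -0.04 -0.52 -1" --pt "-0.167 -0.17 -0.05 -0.65 -1" --pt "-0.2 -0.203 -0.06 -0.78 -1" --pt "-0.233 -0.237 -0.07 -0.91 -1" --pt "-0.267 -0.271 -0.08 -1.04 -1" --pt "-0.3 -0.305 -0.09 -1.17 -1" --pt "-0.334 -0.339 -0.1 -1.3 -1" --pt "-0.367 -0.373 -0.11 -1.43 -1" --pt "-0.4 -0.407 -0.115 -1.57 -1"

```text
time: 16.35
ee_pos: [0.341, 0.0338, 0.3997]
tcp_rot: [0.3, 46.1, -83.1]
wrist_force: [1.1, -0.3, 0.6]
opening: -0.0001
```

```bash
python3 st.py; python3 go.py -- -180,-150,350 -160,25,230
```

```text
16.35 ee [0.34096955 0.03382236 0.39974926] fix [[  -2.1 -249.8  399.7]] q [ 35.95  -5.81   7.88 128.75 -37.32 127.94] F [ 1.1 -0.3  0.6] 
tool axes (cols) in fixture:
 [[ 0.694 -0.004  0.72 ]
 [ 0.006  1.     0.001]
 [-0.72   0.004  0.694]]
-180,-150,350 world [0.42  0.222 0.35 ] tool shift [-0.087   0.1004 -0.1626]
-160,25,230 world [0.596 0.222 0.23 ] tool shift [ 0.0143  0.2749 -0.2313]
```

>>> apply_moves --pt "-0.022 0.025 -0.04 0 -1" --pt "-0.044 0.05 -0.08 0 -1" --pt "-0.065 0.075 -0.12 0 -1" --pt "-0.087 0.1 -0.163 0 -1" --pt "-0.067 0.135 -0.176 0 -1" --pt "-0.047 0.17 -0.19 0 -1" --pt "-0.026 0.205 -0.204 0 -1" --pt "-0.006 0.24 -0.218 0 -1" --pt "0.014 0.275 -0.231 0 -1" --pt "0.014 0.275 -0.231 0 -1"

```text
time: 17.35
ee_pos: [0.5985, 0.22, 0.2251]
tcp_rot: [-0.2, 45.9, -83.6]
wrist_force: [-0.9, -0.4, -1.1]
opening: 0.0001
```

```bash
python3 st.py; python3 - <<'E'
from look import *
o,c,T,M,F=wrist("w3")
f=lambda n,m:print(n,m.sum(),np.percentile(F[m],[2,50,98],axis=0).round(1).tolist() if m.any() else 0)
f("paddle",(abs(F[:,1]-25)<22)&(F[:,2]>125)&(F[:,2]<180)&(F[:,0]>-100)&(F[:,0]<-40))
f("bracket",(F[:,2]>198)&(F[:,0]>-60)&(F[:,0]<-40)&(F[:,1]>-40)&(F[:,1]<100))
print(c["mount"].round(3).tolist())
c2=cams.camera("side");cv2.imwrite("pics/s3.png",np.vstack([cv2.resize(c2["frame"][110:290,130:330],(640,576))]))
E
python3 go.py -- -110,25,160 -80,25,125 -68,25,120
```

```text
17.35 ee [0.59849898 0.22003796 0.22510661] fix [[-158.3   26.9  225.1]] q [ 35.89  37.92  41.51 119.11 -37.28 128.05] F [-0.9 -0.4 -1.1] 
tool axes (cols) in fixture:
 [[ 0.696 -0.002  0.718]
 [-0.     1.     0.003]
 [-0.718 -0.002  0.696]]
paddle 1022 [[-76.5, 9.9, 126.2], [-70.3, 26.9, 151.0], [-58.3, 43.8, 165.1]]
bracket 1411 [[-54.0, -21.6, 198.5], [-48.9, 59.3, 210.8], [-47.0, 84.9, 226.2]]
[[0.0, -0.314, 0.949, -0.142], [1.0, 0.001, 0.0, 0.0], [-0.001, 0.949, 0.314, -0.081], [0.0, 0.0, 0.0, 1.0]]
-110,25,160 world [0.602 0.172 0.16 ] tool shift [ 0.0845 -0.0001 -0.0129]
-80,25,125 world [0.605 0.142 0.125] tool shift [ 0.1306 -0.0003 -0.0156]
-68,25,120 world [0.607 0.13  0.12 ] tool shift [ 0.1425 -0.0003 -0.0105]
```

View pics/w3.png

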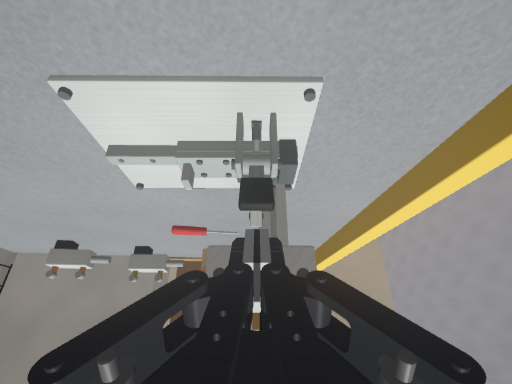

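View pics/s3.png

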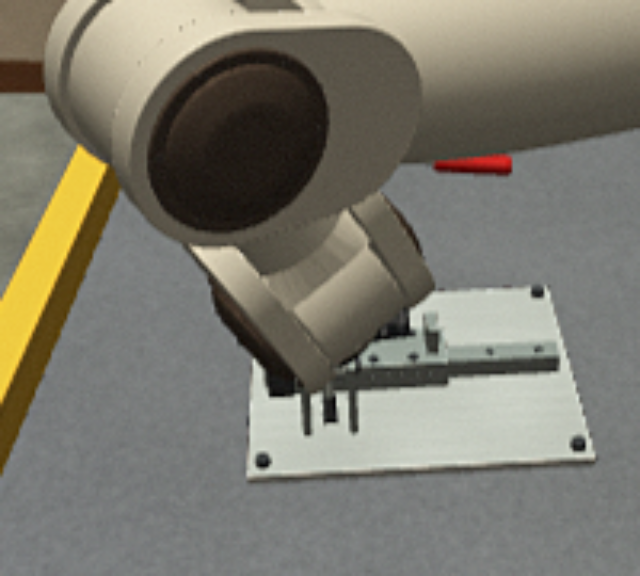

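>>> apply_moves --pt "0.045 -0.001 -0.0156 0 -1" --pt "0.085 -0.002 -0.0156 0 -1" --pt "0.115 -0.002 -0.0156 0 -1" --pt "0.13 -0.002 -0.0156 0 -1" --pt "0.13 -0.002 -0.0156 0 -1" --pt "0.13 -0.002 -0.0156 0 -1"

```text
time: 18.05
ee_pos: [0.6032, 0.1428, 0.1276]
tcp_rot: [0.3, 46.1, -83.2]
wrist_force: [-1.6, -0.1, 0.3]
opening: -0.0002
```

```bash
python3 st.py;python3 go.py -- -68,25,121 -60,25,124 -52,25,127 -44,25,129 -40,25,129 -36,25,129
```

```text
18.05 ee [0.60322964 0.14282802 0.12755816] fix [[-81.   23.  127.6]] q [ 30.33  29.45  19.03 100.59 -39.51 121.38] F [-1.6 -0.1  0.3] 
tool axes (cols) in fixture:
 [[ 0.694 -0.004  0.72 ]
 [ 0.005  1.     0.   ]
 [-0.72   0.003  0.694]]
-68,25,121 world [0.607 0.13  0.121] tool shift [0.0138 0.0019 0.0048]
-60,25,124 world [0.608 0.122 0.124] tool shift [0.0172 0.0019 0.0127]
-52,25,127 world [0.608 0.114 0.127] tool shift [0.0206 0.0019 0.0205]
-44,25,129 world [0.609 0.106 0.129] tool shift [0.0247 0.0019 0.0277]
-40,25,129 world [0.61  0.102 0.129] tool shift [0.0274 0.0019 0.0306]
-36,25,129 world [0.61  0.098 0.129] tool shift [0.0302 0.0019 0.0334]
```

>>> apply_moves --pt "0.007 0.002 0.0024 0 -1" --pt "0.0138 0.002 0.0048 0 -1" --pt "0.0155 0.002 0.0087 0 -1" --pt "0.0172 0.002 0.0127 0 -1" --pt "0.0189 0.002 0.0166 0 -1" --pt "0.0206 0.002 0.0205 0 -1"

```text
time: 18.65
ee_pos: [0.6087, 0.1149, 0.1274]
tcp_rot: [0.3, 46.1, -83.1]
wrist_force: [-1.7, 4.3, 2.2]
opening: -0.0002
```

```bash
python3 st.py;python3 go.py -- -44,25,129 -40,25,129 -37,25,129
```

```text
18.65 ee [0.60869352 0.11486019 0.12741396] fix [[-52.6  25.3 127.4]] q [ 27.99  27.4   16.39  98.04 -40.28 118.44] F [-1.7  4.3  2.2] 
tool axes (cols) in fixture:
 [[ 0.693 -0.004  0.721]
 [ 0.006  1.     0.   ]
 [-0.721  0.004  0.693]]
-44,25,129 world [0.609 0.106 0.129] tool shift [ 0.0048 -0.0003  0.0073]
-40,25,129 world [0.61  0.102 0.129] tool shift [ 0.0076 -0.0003  0.0102]
-37,25,129 world [0.61  0.099 0.129] tool shift [ 0.0097 -0.0003  0.0124]
```

Contact with about 4.5 N, as expected; continuing gently past centre.

>>> apply_moves --pt "0.0024 0 0.0036 0 -1" --pt "0.0048 0 0.0073 0 -1" --pt "0.0062 0 0.0088 0 -1"

```text
time: 18.95
ee_pos: [0.61, 0.1037, 0.1293]
tcp_rot: [0.4, 46.1, -83.1]
wrist_force: [-0.4, -0.0, -0.0]
opening: 0.0002
```

>>> apply_moves --pt "0.0014 0 0.0014 0 -1" --pt "0.0021 0 0.0022 0 -1"

```text
time: 19.15
ee_pos: [0.6104, 0.1002, 0.1292]
tcp_rot: [0.3, 46.1, -83.1]
wrist_force: [-0.8, -0.6, -0.5]
opening: 0.0005
```

```bash
python3 st.py; python3 - <<'E'
from look import *
o,c,T,M,F=wrist("w4")
m=(abs(F[:,1]-25)<20)&(F[:,2]>100)&(F[:,2]<190)&(F[:,0]>-60)&(F[:,0]<45);print(m.sum(),np.percentile(F[m],[2,50,98],axis=0).round(1).tolist())
E
```

```text
19.15 ee [0.61039912 0.10019818 0.12919772] fix [[-37.9  25.3 129.2]] q [ 26.8   26.31  15.17  96.99 -40.67 117.02] F [-0.8 -0.6 -0.5] 
tool axes (cols) in fixture:
 [[ 0.693 -0.004  0.721]
 [ 0.006  1.    -0.   ]
 [-0.721  0.004  0.693]]
1515 [[-59.6, 13.2, 100.8], [-49.2, 26.3, 129.3], [7.5, 38.5, 163.2]]
```

View pics/w4.png

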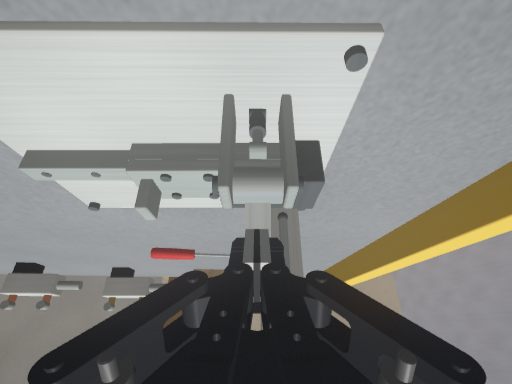

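>>> apply_moves --pt "-0.015 0 -0.015 0 -1" --pt "-0.03 0 -0.03 0 -1" --pt "-0.06 0 -0.032 0 -1" --pt "-0.1 0 -0.032 0 -1" --pt "-0.14 0 -0.035 0 -1" --pt "-0.14 -0.04 -0.05 0 -1" --pt "-0.14 -0.085 -0.05 0 -1" --pt "-0.14 -0.13 -0.05 0 -1" --pt "-0.14 -0.175 -0.05 0 -1" --pt "-0.16 -0.22 -0.05 0 -1" --pt "-0.18 -0.25 -0.05 0 -1" --pt "-0.18 -0.25 -0.05 0 -1"

```text
time: 20.4
ee_pos: [0.3408, 0.232, 0.2251]
tcp_rot: [0.4, 46.2, -82.9]
wrist_force: [0.6, -0.8, -0.2]
opening: -0.0001
```

```bash
python3 st.py; python3 - <<'E'
from look import *
a=cams.camera("scene");b=cams.camera("side")
f=lambda i:cv2.resize(i[130:290,190:330],(400,457),interpolation=cv2.INTER_CUBIC)
cv2.imwrite("pics/fin.png",np.hstack([f(a["frame"]),f(b["frame"])]))
for n in("scene","side"):
  for t in("bottle","ring_gauge","screwdriver","paddle","gauge"):print(n,t,[(np.round(d["rect"]).tolist(),round(d["confidence"],2)) for d in cams.spot_in(t,n)[:2]])
E
```

```text
20.4 ee [0.3408108  0.2320484  0.22514198] fix [[-199.1 -227.8  225.1]] q [ 53.52  13.01   6.84 118.58 -28.52 145.9 ] F [ 0.6 -0.8 -0.2] 
tool axes (cols) in fixture:
 [[ 0.692 -0.007  0.722]
 [ 0.009  1.     0.001]
 [-0.722  0.005  0.692]]
scene bottle [([391.0, 225.0, 418.0, 264.0], 0.81), ([206.0, 150.0, 325.0, 271.0], 0.56)]
scene ring_gauge [([391.0, 216.0, 418.0, 236.0], 0.74)]
scene screwdriver [([144.0, 154.0, 170.0, 182.0], 0.68)]
scene paddle [([266.0, 209.0, 296.0, 225.0], 0.87)]
scene gauge [([209.0, 149.0, 305.0, 243.0], 0.95)]
side bottle [([240.0, 300.0, 259.0, 337.0], 0.81)]
side ring_gauge [([281.0, 312.0, 309.0, 339.0], 0.74)]
side screwdriver [([264.0, 158.0, 291.0, 166.0], 0.57), ([207.0, 139.0, 315.0, 261.0], 0.24)]
side paddle [([221.0, 201.0, 239.0, 226.0], 0.74), ([239.0, 299.0, 259.0, 336.0], 0.63)]
side gauge []
```

View pics/fin.png

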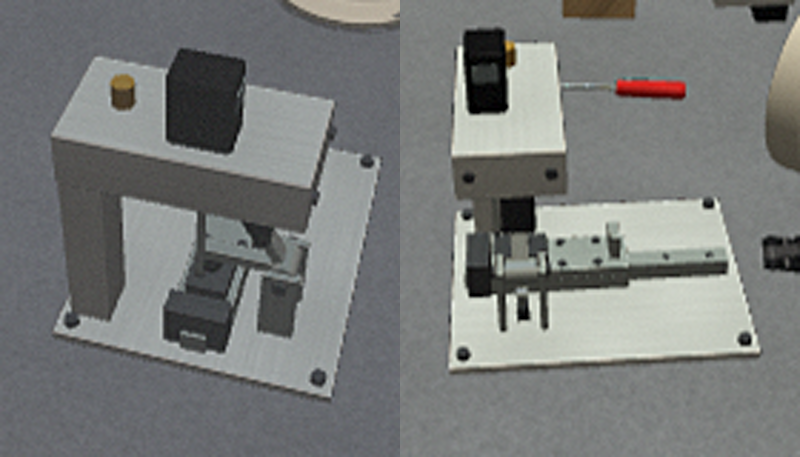

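```bash
python3 -c "
from workcell import bot
print(bot.job_done())"
```

```text
the job is handed in; nothing more can be done
None
```

The saddle is home against the end stop, and the clamp has snapped over with its foot on the work block. I handed the job in at about 20.5 s, inside the 51 s limit.

- **Saddle:** I pushed its tab with the closed fingers for about 94 mm. It then stopped moving while the force rose to about 25 N, and a wrist-camera check showed it still square on the rail.
- **Leaning the tool:** The moves only allow a turn about the tool's own axis. To lean the tool back about 44°, I asked in repeated calls for poses just out of reach, over the clear area to the robot's right.
- **Clamp:** I pushed the paddle low on its face, at about 5 N. The force fell to zero as it passed centre.

**Last checks:** The final pictures show the paddle over and the foot on the block. The gauge, bottle and ring are where they were. The screwdriver looks unmoved too, although the detector's box for it came out shorter than at the start. The arm was clear of everything.

**One irregularity:** At 8 s, joint 3 ran into its range limit at speed while I was extending the arm. The wrist force read about 97 N for a moment, below the 120 N limit and with nothing near to touch. The joint read 70.8° (limit 70.77°) at one decimal there, so I can't rule out a slight overshoot. Later readings to two decimals stayed at or below 70.75°.

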